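# Crank the forge's air gate open

## Robot

A 6-joint arm with a two-finger parallel gripper is mounted at the origin on the work surface. World frame = base frame: x ahead of the robot, y to its left, z up, the work surface at z = 0. Lengths are in m, angles in rad, forces in N, time in s.
With the tool pointing down it reaches from about 0.325 to 0.9 m from the base axis. Payload 3.5 kg.
Tool frame: the origin (TCP) lies where the fingers leave the gripper's body, on its centre line; the fingertips stand 73 mm ahead of it and the grasp point (between the pads) lies 54 mm ahead of it (robot.tip_extent is the distance from the TCP to the fingertips, in m); z points along the fingers, x is the direction in which the jaws open and shut, and the axes are right-handed (so a half turn about z gives the same grasp; the last joint's range is limited). The gripper opens to 85 mm and grips with 20 to 120 N. Pads are 22 mm wide; open, the fingers measure 114 mm over their backs; the gripper's body (76 mm by 85 mm) begins 54 mm behind the grasp point. The pads swing forward as they close: fully open they stand 13 mm farther back than shut.
Start: joints at [1.102, 0.276, -0.026, 1.268, 0, 1.467], TCP at [0.224, 0.584, 0.304] pointing down, gripper open.
Joint ranges: [-3.12, 3.12], [-0.85, 1.88], [-1.08, 1.24], [-1.95, 2.15], [-1.57, 1.53], [-3.14, 3.14]. Speed limits (rad/s): [2.57, 2.57, 3.14, 3.14, 3.14, 3.14].

## Interface

Orientations are given as a unit quaternion [w, x, y, z].
In Python, from rig import robot gives the robot as it stands. The module is installed in compiled form; this text tells all that it offers.
- The arm moves only by the shell command python3 -m pendant 'ROWS' [FORCE]. ROWS is JSON, one flat list of numbers, 7 for each row, row after row: the shift along the tool's x, y, z in mm, then the turn, a rotation vector about the tool's x, y, z in degrees, then the opening, from -1 (shut) to 1 (fully open). A call has exactly 5 rows; each row shifts and turns the commanded pose from where the row before left it, along the tool's axes as they then stand; what a row does not reach is not made up. A row lasts 1/12 s, in which the tool goes at most 41.7 mm and 7.16 degrees, less where a joint would pass 70% of its speed; a pose out of reach is approached as far as the arm can. A call with a gripper value outside its range is refused whole. The fingers move at their own pace and stop on an object; FORCE is the grip in N (left out, the last holds). Time passes only in rows, so rows that do not move let the fingers close, or fill a call up. It gives the time, the measured TCP pose, the force and the opening at its end, in the units of the state.
- robot.get_obs(): the state, without advancing time (a new reading comes with each control period).
- robot.camera(name): name is "scene" or "top" or "wrist"; returns (picture, depth): 384x512x3 uint8, red, green, blue; 384x512 float32, m along the optical axis (not along the pixel's ray), 0 where there is no reading.
- robot.calibration(name): a dict with "fx", "fy", "cx", "cy" (pixels), "world_to_cam" (4x4, takes a point from world to camera coordinates); the wrist camera has in their place "T_tool_cam" (4x4, takes a point from camera to tool coordinates, whose origin is the TCP and whose axes are the tool frame's). Camera axes: x right, y down, z forward; pixel columns grow to the right and rows downward; lengths in m; the calibration is good to about 2 mm. The wrist camera is an equidistant fisheye: a pixel r from the principal point sees the ray r / f radians off the axis. A picture is of the moment at which its call begins: read the wrist's pose just before it. calibration takes no time and is no camera call.
- robot.close_job(): hands the job in, once; it reports no verdict.
Trained networks look in the newest picture that a camera, given by its name, has taken for a name from the list of things; names that differ only in an ending like _2 or _b are one class to them, and where a whole thing is asked for, a point or a joint stands for the part that bears it (a point fixed in the world has none). Each returns a list of dicts, best first, with "p" (0 to 1); they miss things now and then, are a little off and sometimes report something else, mostly with a low value. They report only what shows in the picture. A call takes as long as a camera call.
- robot.recognise(camera, query): "at" ([row, column] in pixels, amid what is visible of it).
- robot.regions_of(camera, query): "mask" (384x512 bool, what is visible of it) and "at" ([row, column] in pixels, amid what is visible of it).
- robot.mark_of(camera, query): "at" ([row, column] in pixels: a listed point, or the origin of a listed thing).
The state is a dict: "clock": time; "q": joint angles; "joint_vel": joint speeds; "joint_efforts": joint torques, N m; "ee_pos": TCP position; "orientation": TCP orientation; "contact_force": force on the tool from outside, world axes, zero at the start; "torque": the same for the moment, N m; "finger_gap": finger opening in m.
Only numpy, scipy, OpenCV 4.12 (cv2) and the standard library are available. Lean on these libraries where they do the work, as an engineer would, in place of code of your own. Each camera call takes 0.05 s, during which the arm holds its last target. There are 200 camera calls.

## Task

Open the forge's air gate. Take the loose crank, feel its socket onto the hex hidden down in the guard tube until it is fully home, pressing only lightly and never ramming it; then turn it counter-clockwise (seen from above) until the gate stands fully open at its stop, without forcing it there. Let go, leaving the crank seated on the hex, and leave the hammer, the can and the steel bar where they are.

Things in the scene. Friction and masses are not known exactly. Their poses are not given: they have to be found in the camera images.
- crank: Loose crank, about 0.4 kg, balanced, standing on its socket. Origin: centre of the socket's lower face; z up its turning axis. Socket tube 39 mm across, z 0 to 45 mm; its 6-sided hole (open below, 27.2 mm across flats, 26 mm deep) has two flats facing +x and -x. Flat arm 16 mm wide (y), z 45 to 55 mm, x -50 to +90 mm. Steel balance ball 26 mm across at x -52, z 58 mm.
- crank_grip (a point): Centre of the crank's blue square grip block, on its axis 75 mm above its lower face. The block is 28 x 28 mm with sides along the crank's x and y, from z 55 (the arm's top) to 95 mm. Same axes as the crank.
- crank_knob (a point): Centre of the crank's upright wooden knob, 22 mm across and 50 mm high (z 55 to 105 mm), 88 mm from the crank's axis. Same axes as the crank.
- gatebox: Air-gate box fixed to the bench: green housing 120 x 120 mm, 60 mm high, foot 150 mm long in x. Origin: centre of its underside; z up. On its top centre the steel guard tube, 58 mm outside, 46 mm bore, up to 100 mm. On its -y side (y -67 to -103 mm) a gate guide 110 mm long in x, 56 mm high; then a pipe 60 mm across to y = -235 mm.
- guard_mouth (a point): Centre of the guard tube's upper rim, 100 mm above the bench, on the axis of the hidden hex; z up. Down in the tube stands a steel hex, 26 mm across flats: round tapered nose from 16 mm below the rim, six corners from 21 mm below. How it is turned about its axis differs every time and is not given. With corners not lined up the socket stops about 21 mm below the rim.
- hex_shoulder (a point): Centre of the round shoulder at the foot of the hidden hex, 38 mm below the rim: the crank is fully home when its lower face rests here. Axes are those of the box, not of the hex. The hex takes about 0.25 N m to turn; it opens counter-clockwise seen from above, 2.0 rad from shut to a firm stop, and stays where it is left.
- gate (a joint): Height of the gate blade (steel, red top edge, 84 mm wide, rising from the guide) in m: 0 shut, 0.036 fully open; 18 mm per rad of the hex, counter-clockwise opens. Open, it stays under the arm of the seated crank.
- hammer: A hammer lying on the bench, 280 mm long. Leave it alone. Origin: middle of its underside, x along the handle.
- can: A yellow-green can of punches, 72 mm across, 165 mm high over the punches. Leave it alone. Origin: centre of its underside.
- bar: A flat steel bar 180 x 22 x 12 mm lying on the bench. Leave it alone. Origin: centre of its underside, x along its length.

How it is judged:
On the way, in this order (a step that is already met when the one before it is completed fails the run):
1. the crank is fully home on the hex, the gate still shut (z of crank in the frame of guard_mouth below -0.034 m and horizontal distance between crank and guard_mouth below 0.004 m and angle between crank's own z axis and vertical below 0.12 rad and value of joint gate below 0.006 m), for 0.1 s.
2. the gate has been cranked fully open (value of joint gate above 0.0335 m), for 0.2 s.
At the end, for the whole second after the job is handed in: The gate is open to within 2.5 mm of its 36 mm, and the crank stands released and at rest on the hex, its lower face within 4 mm of fully home, within 4 mm of the axis and upright within 7 degrees (value of joint gate above 0.0335 m and z of crank in the frame of guard_mouth below -0.034 m and horizontal distance between crank and guard_mouth below 0.004 m and angle between crank's own z axis and vertical below 0.12 rad and linear speed of crank below 0.02 m/s); the robot touches nothing.
It fails at once if the crank, not yet dropped over the hex, pressed on the gate box or the hex with more than 40 N (contact force between crank and gatebox above 40 N and z of crank in the frame of guard_mouth above -0.025 m).
It fails at once if the crank forced against the hex or the gate box with more than 150 N (contact force between crank and gatebox above 150 N).
It fails at once if the hammer moved more than 30 mm (distance of hammer from where it was at the start of the episode above 0.03 m).
It fails at once if the can moved more than 30 mm or tipped (distance of can from where it was at the start of the episode above 0.03 m or angle between can's own z axis and vertical above 0.4 rad).
It fails at once if the steel bar moved more than 30 mm (distance of bar from where it was at the start of the episode above 0.03 m).
It also fails if it takes over 67 s, if anything falls off the work surface, if the arm or the gripper's body presses on something with over 40 N, if the wrist force passes 120 N, or if a joint passes its speed limit or range.

## Working session

There is one attempt and no reset: what is moved stays moved. The work goes in short steps, Python scripts to look and compute and a shell command to move; the robot and the scene stay as the last step left them, time stands still between calls to the robot, and variables do not carry over. Pictures are saved under pics/ and viewed, about 8 in all and at most 12, crops included, and the job is handed in when it is done.

```bash
mkdir -p pics; cat > h.py <<'E'
import numpy as np, cv2
from rig import robot
from scipy.spatial.transform import Rotation as R
def pose():
    o=robot.get_obs(); q=o["orientation"]; return np.array(o["ee_pos"]),R.from_quat([q[1],q[2],q[3],q[0]]),o
def world(cam,rc,depth=None,z=None,dpic=None):
    c=robot.calibration(cam); r,k=rc; M=np.linalg.inv(np.array(c["world_to_cam"]))
    d=np.array([(k-c["cx"])/c["fx"],(r-c["cy"])/c["fy"],1.])
    if z is not None:
        w=M[:3,:3]@d; return M[:3,3]+w*(z-M[2,3])/w[2]
    return (M@np.r_[d*depth,1])[:3]
def cloud(cam,mask,dep):
    c=robot.calibration(cam); M=np.linalg.inv(np.array(c["world_to_cam"]))
    r,k=np.nonzero(mask&(dep>0)); d=dep[r,k]
    P=np.c_[(k-c["cx"])/c["fx"]*d,(r-c["cy"])/c["fy"]*d,d]
    return P@M[:3,:3].T+M[:3,3]
E
python3 - <<'E'
from h import *
for cam in("top","scene"):
    im,d=robot.camera(cam); cv2.imwrite(f"pics/{cam}0.png",im[...,::-1]); np.save(f"{cam}0.npy",d)
    for n,z in(("crank",0),("crank_grip",.075),("crank_knob",.08),("guard_mouth",.1),("gatebox",0),("hammer",0),("can",0),("bar",0)):
        for m in robot.mark_of(cam,n)[:2]: print(cam,n,round(m["p"],2),np.round(m["at"]),world(cam,m["at"],z=z).round(4))
p,r,o=pose();print(o["clock"],p,r.as_matrix().round(3),o["finger_gap"],o["contact_force"])
E
```

```text
top crank 0.57 [213. 200.] [0.5463 0.1824 0.    ]
top crank_grip 0.84 [208. 194.] [0.5431 0.1853 0.075 ]
top crank_knob 0.94 [238. 216.] [0.4742 0.1287 0.08  ]
top guard_mouth 0.94 [184. 349.] [ 0.6024 -0.1729  0.1   ]
top gatebox 0.96 [199. 337.] [ 0.5915 -0.1632  0.    ]
top hammer 0.76 [139. 146.] [0.7404 0.3355 0.    ]
top can 0.77 [144. 262.] [0.7328 0.0308 0.    ]
top can 0.28 [193. 340.] [ 0.6075 -0.1702  0.    ]
top bar 0.91 [290. 259.] [0.3614 0.0288 0.    ]
scene crank 0.55 [188. 296.] [0.5392 0.1884 0.    ]
scene crank_grip 0.87 [170. 301.] [0.549  0.1863 0.075 ]
scene crank_knob 0.91 [158. 265.] [0.4752 0.1356 0.08  ]
scene guard_mouth 0.71 [250. 171.] [ 0.5905 -0.1738  0.1   ]
scene gatebox 0.72 [276. 182.] [ 0.5963 -0.1651  0.    ]
scene hammer 0.86 [216. 398.] [ 0.7413  0.3319 -0.    ]
scene can 0.92 [277. 296.] [0.7352 0.033  0.    ]
scene bar 0.74 [172. 202.] [ 0.3623  0.0235 -0.    ]
0.9 [0.22356642 0.5836452  0.30393237] [[ 0.358  0.934 -0.   ]
 [ 0.934 -0.358  0.   ]
 [ 0.    -0.    -1.   ]] 0.08551047059039203 [ 0.02626912 -0.72023382  0.34273511]
```

View pics/top0.png

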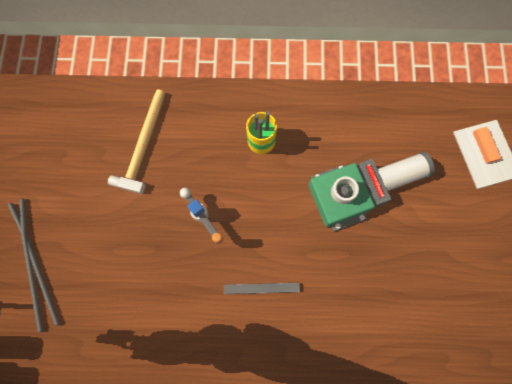

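```bash
python3 - <<'E'
from h import *
# refine with depth: guard rim (z~.1), crank pieces
d=np.load("top0.npy"); P=cloud("top",np.ones_like(d,bool),d)
s=P[(abs(P[:,2]-.1)<.008)&(np.hypot(P[:,0]-.598,P[:,1]+.172)<.05)]
print("rim",len(s),s.min(0),s.max(0),(s.min(0)+s.max(0))/2)
c=P[(np.hypot(P[:,0]-.545,P[:,1]-.185)<.14)&(P[:,2]>.03)]
g=c[(c[:,2]>.085)&(np.hypot(c[:,0]-.545,c[:,1]-.185)<.035)]; print("grip top",len(g),g.mean(0))
if len(g): print(cv2.minAreaRect((g[:,:2]*1000).astype(np.float32)))
k=c[(c[:,2]>.095)&(np.hypot(c[:,0]-.475,c[:,1]-.132)<.025)]; print("knob",len(k),k.mean(0))
b=c[(c[:,2]>.04)&(c[:,2]<.075)]; print("arm",cv2.minAreaRect((b[:,:2]*1000).astype(np.float32)))
print(np.histogram(c[:,2],10))
E
```

```text
rim 213 [ 0.56577183 -0.19313139  0.09203801] [ 0.62216441 -0.13789891  0.10310356] [ 0.59396812 -0.16551515  0.09757078]
grip top 152 [0.5433388  0.17866527 0.09368593]
((544.183349609375, 179.51683044433594), (27.996549606323242, 27.75904655456543), 37.5657958984375)
knob 71 [0.47353478 0.12532069 0.10343427]
arm ((531.0125732421875, 166.76486206054688), (159.721435546875, 37.86902618408203), 42.746646881103516)
(array([  9,  43, 105, 126,  69,  30,  18,  39, 124,  67]), array([0.03116576, 0.0387811 , 0.04639644, 0.05401178, 0.06162712,
       0.06924246, 0.0768578 , 0.08447314, 0.09208848, 0.09970382,
       0.10731916]))
```

```bash
cat >> h.py <<'E'
def go(x,y,z,yaw):
    p,r,o=pose(); m=r.as_matrix(); d=m.T@(np.array([x,y,z])-p)*1000
    y0=np.degrees(np.arctan2(m[1,0],m[0,0])); print("now",p.round(4),"yaw",y0.round(2),"tool shift mm",d.round(1),"turn about tool z",round(y0-yaw,2),"tilt",r.as_matrix()[:2,2].round(4),"t",o["clock"])
E
python3 - <<'E'
from h import *
c=robot.calibration("wrist"); print({k:np.round(v,3) for k,v in c.items()})
go(.594,-.166,.304,-52.5)
E
```

```text
{'fx': np.float64(297.319), 'fy': np.float64(297.319), 'cx': np.float64(260.21), 'cy': np.float64(186.813), 'T_tool_cam': array([[ 1.   ,  0.001,  0.001,  0.   ],
       [-0.001,  0.951,  0.308, -0.078],
       [-0.   , -0.308,  0.951, -0.071],
       [ 0.   ,  0.   ,  0.   ,  1.   ]])}
now [0.2236 0.5836 0.3039] yaw 69.04 tool shift mm [-5.675e+02  6.141e+02 -1.000e-01] turn about tool z 121.54 tilt [-0.  0.] t 0.9
```

```bash
for i in 1 2 3 4 5; do python3 -m pendant '[-22.7,27.7,0,0,0,0,1,-22.7,27.7,0,0,0,0,1,-22.7,27.7,0,0,0,0,1,-22.7,27.7,0,0,0,0,1,-22.7,27.7,0,0,0,0,1]' ; done
python3 -m pendant '[0,0,25,0,0,0,1,0,0,25,0,0,0,1,0,0,25,0,0,0,1,0,0,25,0,0,0,1,0,0,0,0,0,0,1]'
python3 - <<'E'
from h import *
p,r,o=pose(); im,d=robot.camera("wrist"); np.save("w1.npy",d); 
c=robot.calibration("wrist"); T=np.array(c["T_tool_cam"])
ms=robot.mark_of("wrist","guard_mouth"); print(ms)
def w(rc,z):
    v=np.array([rc[1]-c["cx"],rc[0]-c["cy"]]);n=np.hypot(*v);th=n/c["fx"]
    ray=r.as_matrix()@(T[:3,:3]@np.r_[np.sin(th)*v/n,np.cos(th)]); o_=p+r.as_matrix()@T[:3,3]
    return o_+ray*(z-o_[2])/ray[2]
print(p,w(ms[0]["at"],.1))
# orthorectify at hex plane z=.079: 10 px/mm... 
N=600; g=np.array(w(ms[0]["at"],.1)); xs=g[0]+(N/2-np.arange(N))*.00012; ys=g[1]+(N/2-np.arange(N))*.00012
X,Y=np.meshgrid(xs,ys,indexing="ij"); Z=np.full_like(X,.079)
q=(np.stack([X,Y,Z],-1)-(p+r.as_matrix()@T[:3,3]))@r.as_matrix()@T[:3,:3]
th=np.arctan2(np.hypot(q[...,0],q[...,1]),q[...,2]); h=np.hypot(q[...,0],q[...,1])
mx=(c["cx"]+c["fx"]*th*q[...,0]/h).astype(np.float32); my=(c["cy"]+c["fx"]*th*q[...,1]/h).astype(np.float32)
rec=cv2.remap(im,mx,my,cv2.INTER_CUBIC)
out=cv2.resize(im,(400,300)); pad=np.zeros((600,800-600,3),np.uint8)
cv2.imwrite("pics/w1.png",im[...,::-1]); 
f=rec.astype(float); f=np.clip((f-f[150:450,150:450].min())*255/np.ptp(f[150:450,150:450]),0,255).astype(np.uint8)
cv2.imwrite("pics/w1rec.png",f[...,::-1])
E
```

```text
clock: 1.32
ee_pos: [0.3128, 0.4268, 0.304]
orientation: [0.0, 0.824, 0.567, 0.0]
contact_force: [0.3, 0.7, -1.1]
finger_gap: 0.0855
clock: 1.73
ee_pos: [0.4016, 0.271, 0.3042]
orientation: [0.0, 0.824, 0.567, 0.0]
contact_force: [0.7, 0.4, 0.1]
finger_gap: 0.0854
clock: 2.15
ee_pos: [0.4904, 0.1153, 0.3042]
orientation: [0.0, 0.824, 0.567, 0.0]
contact_force: [0.2, 1.2, 0.2]
finger_gap: 0.0858
clock: 2.57
ee_pos: [0.5791, -0.0403, 0.3041]
orientation: [0.0, 0.824, 0.567, 0.0]
contact_force: [0.1, 0.7, 0.7]
finger_gap: 0.0851
clock: 2.98
ee_pos: [0.6679, -0.1957, 0.3039]
orientation: [0.0, 0.824, 0.567, 0.0]
contact_force: [0.6, 0.3, -0.1]
finger_gap: 0.0852
clock: 3.4
ee_pos: [0.6639, -0.1929, 0.1974]
orientation: [-0.005, 0.824, 0.567, -0.003]
contact_force: [-1.7, -0.6, -0.3]
finger_gap: 0.0851
[{'at': [98.2, 261.4], 'p': 0.96}, {'at': [98.8, 261.6], 'p': 0.56}, {'at': [99.4, 263.4], 'p': 0.19}]
[ 0.66385012 -0.19290668  0.19737446] [ 0.59245759 -0.16443932  0.1       ]
```

View pics/w1rec.png

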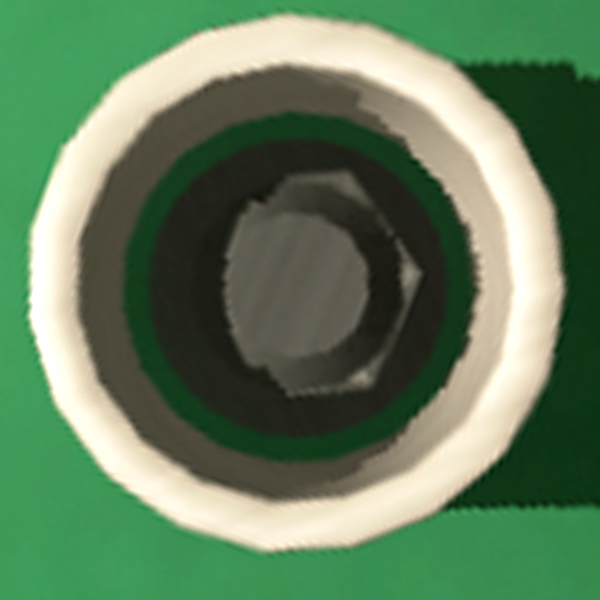

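View pics/w1.png

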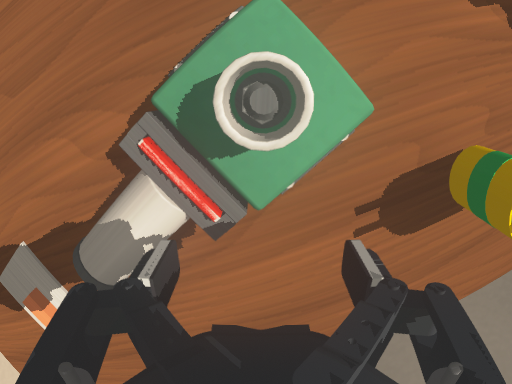

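Seen so far. Top view: grip at (208,195), knob at (238,217), guard tube at (189,345). Wrist view: tube at (98,261). The hex shows down in the tube, with corners near (350,172), (418,272) and (372,388) in the rectified crop, so its flat normals point to about 7° mod 60 in world yaw. Next I go to the crank.

```bash
python3 -m pendant '[0,0,-25,0,0,0,1,0,0,-25,0,0,0,1,0,0,-25,0,0,0,1,0,0,-25,0,0,0,1,0,0,0,0,0,0,1]' >/dev/null
for i in 1 2; do python3 -m pendant '[30.5,-24.5,0,0,0,0,1,30.5,-24.5,0,0,0,0,1,30.5,-24.5,0,0,0,0,1,30.5,-24.5,0,0,0,0,1,30.5,-24.5,0,0,0,0,1]' >/dev/null; done
for i in 1 2 3 4; do python3 -m pendant '[0,0,3.5,0,0,6.08,1,0,0,3.5,0,0,6.08,1,0,0,3.5,0,0,6.08,1,0,0,3.5,0,0,6.08,1,0,0,3.5,0,0,6.08,1]' ; done
cat >> h.py <<'E'
def wr(rc,z,p,r):
    c=robot.calibration("wrist"); T=np.array(c["T_tool_cam"])
    v=np.array([rc[1]-c["cx"],rc[0]-c["cy"]]);n=np.hypot(*v);th=n/c["fx"]
    ray=r.as_matrix()@(T[:3,:3]@np.r_[np.sin(th)*v/n,np.cos(th)]); o_=p+r.as_matrix()@T[:3,3]
    return o_+ray*(z-o_[2])/ray[2]
def wcloud(d,p,r):
    c=robot.calibration("wrist"); T=np.array(c["T_tool_cam"])
    a,b=np.nonzero(d>0); v=np.c_[b-c["cx"],a-c["cy"]]; n=np.hypot(*v.T)+1e-9; th=n/c["fx"]; z=d[a,b]
    q=np.c_[v/n[:,None]*(np.tan(th)*z)[:,None],z]@T[:3,:3].T+T[:3,3]
    return q@r.as_matrix().T+p
E
python3 - <<'E'
from h import *
p,r,o=pose(); im,d=robot.camera("wrist"); cv2.imwrite("pics/w2.png",im[...,::-1])
for n,z in(("crank_grip",.075),("crank_knob",.08)):
    for m in robot.mark_of("wrist",n)[:1]: print(n,m["p"],np.round(m["at"]),wr(m["at"],z,p,r).round(4))
P=wcloud(d,p,r)
g=P[(abs(P[:,2]-.095)<.004)&(np.hypot(P[:,0]-.544,P[:,1]-.179)<.03)]
print("grip top",len(g),g.mean(0),cv2.minAreaRect((g[:,:2]*1000).astype(np.float32)))
k=P[(abs(P[:,2]-.105)<.004)&(np.hypot(P[:,0]-.474,P[:,1]-.126)<.03)]
print("knob",len(k)); 
if len(k): print(cv2.minEnclosingCircle((k[:,:2]*1000).astype(np.float32)))
go(.544,.179,.134,-52.5)
E
```

```text
clock: 5.17
ee_pos: [0.5484, 0.179, 0.2887]
orientation: [0.0, 0.944, 0.329, 0.002]
contact_force: [-0.5, -0.1, 0.0]
finger_gap: 0.0859
clock: 5.58
ee_pos: [0.5486, 0.1788, 0.2712]
orientation: [-0.0, 0.998, 0.069, 0.002]
contact_force: [-0.1, -0.1, 0.3]
finger_gap: 0.0854
clock: 6.0
ee_pos: [0.5486, 0.1788, 0.2537]
orientation: [-0.001, 0.981, -0.195, 0.002]
contact_force: [0.4, -0.3, 0.1]
finger_gap: 0.0852
clock: 6.42
ee_pos: [0.5487, 0.1788, 0.2362]
orientation: [-0.001, 0.896, -0.445, 0.002]
contact_force: [0.3, -0.3, -0.6]
finger_gap: 0.0855
crank_grip 0.98 [196. 252.] [0.543  0.1818 0.075 ]
crank_knob 0.68 [286. 256.] [0.4746 0.1263 0.08  ]
grip top 1259 [0.54539282 0.18223308 0.09547481] ((544.4696044921875, 181.84178161621094), (27.641355514526367, 28.086700439453125), 37.9815788269043)
knob 394
((474.4098815917969, 127.70252227783203), 11.08313274383545)
now [0.5483 0.1787 0.2355] yaw -52.4 tool shift mm [ -3.    3.4 101.5] turn about tool z 0.1 tilt [0.0026 0.0005] t 6.5667
```

```bash
python3 -m pendant '[-4.5,1.3,20,0,0,-0.3,1,0,0,20,0,0,0,1,0,0,20,0,0,0,1,0,0,20,0,0,0,1,0,0,20,0,0,0,1]' 60
python3 -m pendant '[0,0,1,0,0,0,1,0,0,0,0,0,0,-1,0,0,0,0,0,0,-1,0,0,0,0,0,0,-1,0,0,0,0,0,0,-1]'
python3 -m pendant '[0,0,0,0,0,0,-1,0,0,0,0,0,0,-1,0,0,0,0,0,0,-1,0,0,0,0,0,0,-1,0,0,0,0,0,0,-1]'
python3 -m pendant '[0,0,-10,0,0,0,-1,0,0,-20,0,0,0,-1,0,0,-30,0,0,0,-1,0,0,-30,0,0,0,-1,0,0,-30,0,0,0,-1]'
python3 -m pendant '[0,0,0,0,0,0,-1,0,0,0,0,0,0,-1,0,0,0,0,0,0,-1,0,0,0,0,0,0,-1,0,0,0,0,0,0,-1]'
python3 - <<'E'
from h import *
p,r,o=pose(); im,d=robot.camera("wrist"); cv2.imwrite("pics/w3.png",im[...,::-1])
P=wcloud(d,p,r); L=(P-p)@r.as_matrix()   # tool frame
for n in("crank_grip","crank_knob"):
    m=robot.mark_of("wrist",n)[:1]; 
    if m: print(n,m[0]["p"],np.round(m[0]["at"]),((wr(m[0]["at"],p[2]-.054,p,r)-p)@r.as_matrix()).round(4))
k=L[(abs(L[:,2]-.031)<.006)&(np.hypot(L[:,0],L[:,1]-.088)<.03)]
print("knob",len(k), cv2.minEnclosingCircle((k[:,:2]*1000).astype(np.float32)) if len(k) else 0)
print(o["contact_force"],o["torque"],r.as_matrix().round(4)); go(.594,-.165,.245,-23.1)
E
```

```text
clock: 6.98
ee_pos: [0.5448, 0.1815, 0.1346]
orientation: [-0.001, 0.898, -0.439, 0.001]
contact_force: [-1.0, -0.7, -0.4]
finger_gap: 0.0851
clock: 7.4
ee_pos: [0.5451, 0.1815, 0.1348]
orientation: [-0.001, 0.898, -0.44, 0.001]
contact_force: [-0.3, 0.1, -0.0]
finger_gap: 0.0385
clock: 7.82
ee_pos: [0.5449, 0.1815, 0.1345]
orientation: [-0.001, 0.898, -0.44, 0.001]
contact_force: [-0.6, 0.3, 6.0]
finger_gap: 0.0272
clock: 8.23
ee_pos: [0.5424, 0.1809, 0.2531]
orientation: [0.001, 0.898, -0.44, -0.001]
contact_force: [0.7, -0.1, -3.1]
finger_gap: 0.0271
clock: 8.65
ee_pos: [0.5422, 0.1809, 0.2504]
orientation: [0.002, 0.898, -0.44, -0.002]
contact_force: [-0.1, 0.1, -3.8]
finger_gap: 0.0274
crank_grip 0.62 [257. 261.] [ 0.0009 -0.0033  0.054 ]
knob 0 0
[-0.13678045  0.12759114 -3.80273339] [-0.03414589 -0.03410321  0.03782989] [[ 0.6121 -0.7908 -0.0048]
 [-0.7908 -0.6121 -0.001 ]
 [-0.0021  0.0044 -1.    ]]
now [0.5431 0.1811 0.2515] yaw -52.26 tool shift mm [304.9 171.5   6.5] turn about tool z -29.16 tilt [-0.0026 -0.0006] t 8.8
```

View pics/w3.png

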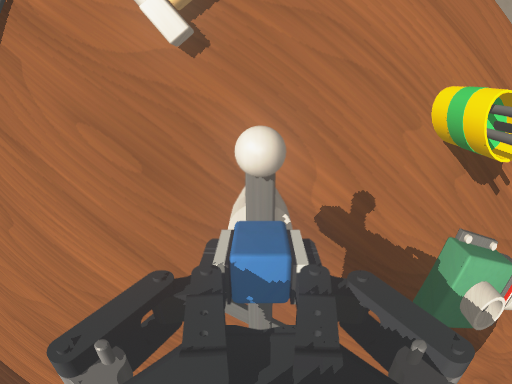

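```bash
python3 -m pendant '[20.3,11.4,-2,0,0,0,-1,20.3,11.4,-2,0,0,0,-1,20.3,11.4,-2,0,0,0,-1,20.3,11.4,-2,0,0,0,-1,20.3,11.4,-2,0,0,0,-1]' >/dev/null
for i in 1 2; do python3 -m pendant '[20.3,11.4,0,0,0,0,-1,20.3,11.4,0,0,0,0,-1,20.3,11.4,0,0,0,0,-1,20.3,11.4,0,0,0,0,-1,20.3,11.4,0,0,0,0,-1]' >/dev/null; done
python3 -m pendant '[0,0,0,0,0,-5.84,-1,0,0,0,0,0,-5.84,-1,0,0,0,0,0,-5.84,-1,0,0,0,0,0,-5.84,-1,0,0,0,0,0,-5.84,-1]'
python3 -m pendant '[0,0,0,0,0,0,-1,0,0,0,0,0,0,-1,0,0,0,0,0,0,-1,0,0,0,0,0,0,-1,0,0,0,0,0,0,-1]'
python3 - <<'E'
from h import *
go(.594,-.165,.245,-23.1); p,r,o=pose()
im,d=robot.camera("wrist"); cv2.imwrite("pics/w4.png",im[...,::-1])
L=(wcloud(d,p,r)-p)@r.as_matrix()
g=L[(abs(L[:,0])<.02)&(abs(L[:,1])<.03)&(abs(L[:,2]-.0395)<.004)]
print("block top tool y (lo,hi)",len(g),np.percentile(g[:,1],[1,99]).round(4),np.percentile(g[:,0],[1,99]).round(4))
b=L[(abs(L[:,0])<.015)&(abs(L[:,1]+.052)<.02)&(L[:,2]<.09)]
print("ball",b[b[:,2]<.07].mean(0).round(4),np.median(b[b[:,2]<b[:,2].min()+.003],0).round(4))
P=wcloud(d,p,r); s=P[(abs(P[:,2]-.1)<.004)&(np.hypot(P[:,0]-.594,P[:,1]+.165)<.04)]; print("rim",len(s),cv2.minEnclosingCircle((s[:,:2]*1000).astype(np.float32)))
E
```

```text
clock: 10.47
ee_pos: [0.5947, -0.1643, 0.2621]
orientation: [-0.0, 0.98, -0.198, -0.001]
contact_force: [0.6, -0.2, -2.8]
finger_gap: 0.0275
clock: 10.88
ee_pos: [0.595, -0.1642, 0.2628]
orientation: [-0.0, 0.98, -0.2, -0.0]
contact_force: [0.1, 0.1, -3.4]
finger_gap: 0.0271
now [ 0.595  -0.1642  0.2628] yaw -23.11 tool shift mm [-0.6  1.1 17.8] turn about tool z -0.01 tilt [-0.0001  0.    ] t 10.8833
block top tool y (lo,hi) 3481 [-0.0132  0.0134] [-0.0179  0.0183]
ball [ 0.0006 -0.0519  0.0657] [ 0.0006 -0.0513  0.0636]
rim 629 ((594.6365356445312, -163.7268524169922), 28.951217651367188)
```

View pics/w4.png

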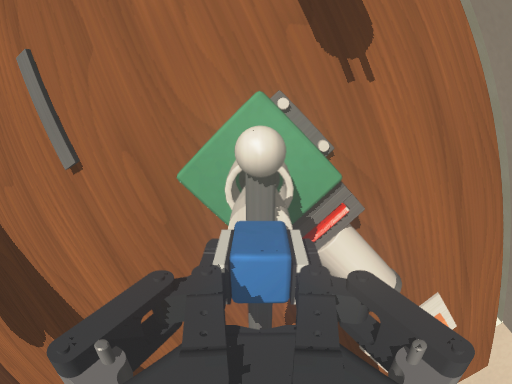

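The crank is held centred: the block's top face spans ±13 mm in tool y. It is over the tube too, with the rim centred within 1 mm of the TCP. Lowering gently.

```bash
python3 -m pendant '[0,0.5,8,0,0,0,-1,0,0,8,0,0,0,-1,0,0,8,0,0,0,-1,0,0,8,0,0,0,-1,0,0,4,0,0,0,-1]'
python3 -m pendant '[0,0,1,0,0,0,-1,0,0,1,0,0,0,-1,0,0,1,0,0,0,-1,0,0,0.5,0,0,0,-1,0,0,0,0,0,0,-1]'
python3 -m pendant '[0,0,0.8,0,0,0,-1,0,0,0.8,0,0,0,-1,0,0,0.8,0,0,0,-1,0,0,0.8,0,0,0,-1,0,0,0,0,0,0,-1]'
python3 -m pendant '[0,0,0.6,0,0,0,-1,0,0,0.6,0,0,0,-1,0,0,0.5,0,0,0,-1,0,0,0.3,0,0,0,-1,0,0,0,0,0,0,-1]'
```

```text
clock: 11.35
ee_pos: [0.5937, -0.1643, 0.2246]
orientation: [-0.0, 0.98, -0.2, -0.002]
contact_force: [-0.4, 0.9, -3.9]
finger_gap: 0.0272
clock: 11.77
ee_pos: [0.595, -0.1648, 0.2237]
orientation: [0.0, 0.98, -0.2, 0.0]
contact_force: [-0.3, 0.1, -2.5]
finger_gap: 0.027
clock: 12.18
ee_pos: [0.5946, -0.1646, 0.22]
orientation: [-0.0, 0.98, -0.2, -0.0]
contact_force: [0.2, 0.1, -2.6]
finger_gap: 0.027
clock: 12.6
ee_pos: [0.5947, -0.1647, 0.2181]
orientation: [-0.0, 0.98, -0.2, -0.0]
contact_force: [-0.3, -0.2, -3.7]
finger_gap: 0.0273
```

```bash
for i in 1 2 3; do python3 -m pendant '[0,0,0.6,0,0,0,-1,0,0,0.6,0,0,0,-1,0,0,0.6,0,0,0,-1,0,0,0,0,0,0,-1,0,0,0,0,0,0,-1]' | egrep 'ee_pos|force'; done
```

```text
ee_pos: [0.5947, -0.1647, 0.2163]
contact_force: [0.5, 0.7, -2.9]
ee_pos: [0.5947, -0.1647, 0.2145]
contact_force: [-0.4, -0.7, -2.9]
ee_pos: [0.5949, -0.1646, 0.2133]
contact_force: [-0.8, 1.9, 0.7]
```

```bash
python3 -m pendant '[0,0,0.4,0,0,0,-1,0,0,0,0,0,1,-1,0,0,0,0,0,1,-1,0,0,0,0,0,1,-1,0,0,0,0,0,0,-1]' 
python3 -m pendant '[0,0,0,0,0,-1,-1,0,0,0,0,0,-1,-1,0,0,0,0,0,-1,-1,0,0,0,0,0,0,-1,0,0,0,0,0,0,-1]'
python3 -m pendant '[0,0,0,0,0,-1,-1,0,0,0,0,0,-1,-1,0,0,0,0,0,-1,-1,0,0,0,0,0,0,-1,0,0,0,0,0,0,-1]'
```

```text
clock: 14.27
ee_pos: [0.5948, -0.1646, 0.2131]
orientation: [-0.0, 0.974, -0.226, 0.0]
contact_force: [-2.8, 1.6, 4.8]
finger_gap: 0.0272
clock: 14.68
ee_pos: [0.5951, -0.1645, 0.213]
orientation: [-0.0, 0.98, -0.2, 0.001]
contact_force: [-0.2, 2.2, 5.7]
finger_gap: 0.0268
clock: 15.1
ee_pos: [0.5954, -0.1643, 0.213]
orientation: [-0.001, 0.985, -0.174, 0.001]
contact_force: [-1.1, 3.2, 5.1]
finger_gap: 0.0271
```

```bash
python3 -m pendant '[-0.9,-0.2,0,0,0,0,-1,0,0,0,0,0,0,-1,0,0,0,0,0,-1,-1,0,0,0,0,0,-1,-1,0,0,0,0,0,0,-1]' 
python3 -m pendant '[0,0,0,0,0,1,-1,0,0,0,0,0,1,-1,0,0,0,0,0,1,-1,0,0,0,0,0,1,-1,0,0,0,0,0,0,-1]'
python3 -m pendant '[0,0,0,0,0,1,-1,0,0,0,0,0,1,-1,0,0,0,0,0,1,-1,0,0,0,0,0,1,-1,0,0,0,0,0,0,-1]'
python3 -m pendant '[0,0,0,0,0,1,-1,0,0,0,0,0,1,-1,0,0,0,0,0,1,-1,0,0,0,0,0,1,-1,0,0,0,0,0,0,-1]'
python3 - <<'E'
from h import *
go(.594,-.1645,.213,-23.1); print(pose()[2]["torque"])
E
```

```text
clock: 15.52
ee_pos: [0.5949, -0.1642, 0.213]
orientation: [-0.0, 0.988, -0.156, 0.001]
contact_force: [2.8, 3.4, 5.8]
finger_gap: 0.0272
clock: 15.93
ee_pos: [0.5944, -0.1644, 0.213]
orientation: [0.0, 0.981, -0.192, 0.001]
contact_force: [1.0, 2.3, 6.1]
finger_gap: 0.0274
clock: 16.35
ee_pos: [0.594, -0.1642, 0.2127]
orientation: [-0.0, 0.974, -0.226, 0.0]
contact_force: [0.5, 2.5, 4.7]
finger_gap: 0.0276
clock: 16.77
ee_pos: [0.5943, -0.1639, 0.2116]
orientation: [-0.001, 0.966, -0.26, 0.0]
contact_force: [3.3, 4.3, 0.1]
finger_gap: 0.0275
now [ 0.5943 -0.1639  0.2116] yaw -30.08 tool shift mm [ 0.1  0.7 -1.4] turn about tool z -6.98 tilt [0.0006 0.0012] t 16.7667
[ 1.02261759 -1.06104871  0.0303343 ]
```

```bash
python3 -m pendant '[0.2,-0.5,0.4,0,0,0,-1,0,0,0.4,0,0,0,-1,0,0,0,0,0,1,-1,0,0,0,0,0,1,-1,0,0,0,0,0,0,-1]' 
python3 -m pendant '[0,0,0.3,0,0,0,-1,0,0,0.3,0,0,0,-1,0,0,0,0,0,1,-1,0,0,0,0,0,1,-1,0,0,0,0,0,0,-1]'
```

```text
clock: 17.18
ee_pos: [0.5945, -0.1636, 0.2109]
orientation: [-0.0, 0.961, -0.276, -0.0]
contact_force: [4.5, 2.9, -2.1]
finger_gap: 0.0272
clock: 17.6
ee_pos: [0.5946, -0.1636, 0.2108]
orientation: [-0.0, 0.956, -0.293, 0.0]
contact_force: [4.0, 3.8, 0.1]
finger_gap: 0.0275
```

```bash
for i in 1 2; do python3 -m pendant '[0,0,0.6,0,0,0,-1,0,0,0.6,0,0,0,-1,0,0,0,0,0,0,-1,0,0,0,0,0,0,-1,0,0,0,0,0,0,-1]' |egrep 'ee|force'; python3 -c "
from h import *
print(pose()[2]['torque'])"; done
```

```text
ee_pos: [0.5946, -0.1637, 0.2106]
contact_force: [1.6, 5.1, 5.7]
[ 1.27702082 -0.53486259  0.23684847]
ee_pos: [0.5946, -0.1637, 0.2102]
contact_force: [0.3, 5.9, 9.0]
[ 1.40963498 -0.24669863  0.1090146 ]
```

```bash
cat > s.py <<'E'
from h import *
p,r,o=pose(); m=r.as_matrix(); F=np.array(o['contact_force']); print(round(o['clock'],2),p.round(4),'yaw',np.degrees(np.arctan2(m[1,0],m[0,0])).round(2),'Fw',F.round(1),'Ftool',(m.T@F).round(1),'Tz',round(o['torque'][2],2),'tilt',m[:2,2].round(4))
E
python3 s.py
python3 -m pendant '[0,-0.5,0,0,0,-1,-1,0,0,0,0,0,-1,-1,0,0,0,0,0,0,-1,0,0,0,0,0,0,-1,0,0,0,0,0,0,-1]' >/dev/null; python3 s.py
python3 -m pendant '[0,-0.3,0,0,0,-1,-1,0,0,0,0,0,-1,-1,0,0,0,0,0,0,-1,0,0,0,0,0,0,-1,0,0,0,0,0,0,-1]' >/dev/null; python3 s.py
```

```text
18.43 [ 0.5946 -0.1637  0.2102] yaw -34.06 Fw [0.3 5.9 9. ] Ftool [-3. -5. -9.] Tz 0.11 tilt [0.0012 0.0003]
18.85 [ 0.5947 -0.1635  0.2092] yaw -32.1 Fw [1.  4.1 6.7] Ftool [-1.4 -4.  -6.7] Tz 0.09 tilt [ 0.0003 -0.0001]
19.27 [ 0.5947 -0.1633  0.2079] yaw -30.08 Fw [ 2.2  1.4 -1.3] Ftool [ 1.2 -2.3  1.3] Tz 0.07 tilt [-0.0007 -0.0002]
```

```bash
for i in 1 2; do python3 -m pendant '[0,-0.2,0.8,0,0,0,-1,0,0,0.8,0,0,0,-1,0,0,0.8,0,0,0,-1,0,0,0,0,0,0,-1,0,0,0,0,0,0,-1]' >/dev/null; python3 s.py; done
```

```text
19.68 [ 0.5947 -0.1632  0.2058] yaw -30.07 Fw [ 2.9  0.9 -2.9] Ftool [ 2.  -2.3  2.9] Tz 0.05 tilt [-0.0007 -0.0004]
20.1 [ 0.5948 -0.163   0.2036] yaw -30.07 Fw [ 1.7  0.2 -2.6] Ftool [ 1.4 -1.   2.6] Tz 0.05 tilt [-0.0006 -0.0005]
```

Free descent. Continuing to the shoulder at TCP z of about 0.1965.

```bash
for i in 1 2; do python3 -m pendant '[0,0,0.8,0,0,0,-1,0,0,0.8,0,0,0,-1,0,0,0.8,0,0,0,-1,0,0,0,0,0,0,-1,0,0,0,0,0,0,-1]' >/dev/null; python3 s.py; done
for i in 1 2 3; do python3 -m pendant '[0,0,0.4,0,0,0,-1,0,0,0.4,0,0,0,-1,0,0,0.2,0,0,0,-1,0,0,0,0,0,0,-1,0,0,0,0,0,0,-1]' >/dev/null; python3 s.py; done
```

```text
20.52 [ 0.5949 -0.163   0.2013] yaw -30.07 Fw [ 0.9  0.6 -1. ] Ftool [ 0.5 -0.9  1. ] Tz 0.08 tilt [-0.0005 -0.0004]
20.93 [ 0.5949 -0.1629  0.1989] yaw -30.06 Fw [ 0.5 -0.8 -1. ] Ftool [0.8 0.5 1. ] Tz 0.06 tilt [-0.0004 -0.0003]
21.35 [ 0.5949 -0.1629  0.198 ] yaw -30.06 Fw [-0.5 -1.3  0. ] Ftool [ 0.2  1.3 -0. ] Tz 0.02 tilt [-0.0003 -0.0002]
21.77 [ 0.595  -0.1629  0.197 ] yaw -30.06 Fw [-1.2 -1.2 -0.2] Ftool [-0.4  1.7  0.2] Tz 0.02 tilt [-0.0002 -0.0001]
22.18 [ 0.595  -0.1629  0.1965] yaw -30.06 Fw [-2.1 -0.5  5. ] Ftool [-1.6  1.4 -5. ] Tz 0.04 tilt [-0.0001 -0.0002]
```

Fully home at the predicted height. Now cranking counter-clockwise, which is negative about tool z.

```bash
for i in 1 2 3 4; do python3 -m pendant '[0,0,0,0,0,-4,-1,0,0,0,0,0,-4,-1,0,0,0,0,0,-4,-1,0,0,0,0,0,-4,-1,0,0,0,0,0,-4,-1]' >/dev/null; python3 s.py; done
```

```text
22.6 [ 0.5946 -0.1626  0.1964] yaw -9.93 Fw [-4.2  0.2  6.4] Ftool [-4.2  0.5 -6.4] Tz -0.3 tilt [-0.0008  0.0006]
23.02 [ 0.5942 -0.1625  0.1965] yaw 10.07 Fw [-4.4  0.2  6.5] Ftool [-4.3 -1.  -6.5] Tz -0.29 tilt [-0.0017  0.0008]
23.43 [ 0.5938 -0.1626  0.1965] yaw 30.07 Fw [-5.8 -0.4  7.8] Ftool [-5.2 -2.6 -7.8] Tz -0.29 tilt [-0.0028  0.0006]
23.85 [ 0.5934 -0.1627  0.1964] yaw 50.05 Fw [-7.2 -0.   8.6] Ftool [-4.7 -5.6 -8.6] Tz -0.32 tilt [-0.0038  0.0002]
```

```bash
python3 -m pendant '[-0.3,-0.4,-0.2,0,0,-4,-1,0,0,0,0,0,-4,-1,0,0,0,0,0,-4,-1,0,0,0,0,0,-4,-1,0,0,0,0,0,-4,-1]' >/dev/null; python3 s.py
for i in 1 2; do python3 -m pendant '[0,0,0,0,0,-2,-1,0,0,0,0,0,-2,-1,0,0,0,0,0,-1,-1,0,0,0,0,0,0,-1,0,0,0,0,0,0,-1]' >/dev/null; python3 s.py; done
```

```text
24.27 [ 0.5929 -0.163   0.1965] yaw 70.04 Fw [-5.7 -1.7  6.7] Ftool [-3.6 -4.8 -6.7] Tz -0.23 tilt [-0.0038 -0.0005]
24.68 [ 0.5929 -0.163   0.1964] yaw 74.88 Fw [-5.9 -1.5  7.3] Ftool [-3.  -5.3 -7.2] Tz -0.12 tilt [-0.004  -0.0008]
25.1 [ 0.5928 -0.1631  0.1965] yaw 79.87 Fw [-6.5 -0.7  7.8] Ftool [-1.8 -6.3 -7.8] Tz -0.1 tilt [-0.0041 -0.0011]
```

```bash
for i in 1 2 3 4; do python3 -m pendant '[0,0,0,0,0,-1,-1,0,0,0,0,0,-1,-1,0,0,0,0,0,0,-1,0,0,0,0,0,0,-1,0,0,0,0,0,0,-1]' >/dev/null; python3 s.py; done
```

```text
25.52 [ 0.5928 -0.1632  0.1965] yaw 81.87 Fw [-7.3 -2.7  6.5] Ftool [-3.7 -6.8 -6.5] Tz -0.17 tilt [-0.0041 -0.0011]
25.93 [ 0.5928 -0.1632  0.1965] yaw 83.87 Fw [-7.  -2.   7.8] Ftool [-2.8 -6.8 -7.8] Tz -0.16 tilt [-0.0042 -0.0012]
26.35 [ 0.5928 -0.1632  0.1965] yaw 85.87 Fw [-6.5 -1.6  6.8] Ftool [-2.1 -6.4 -6.8] Tz -0.2 tilt [-0.0042 -0.0013]
26.77 [ 0.5928 -0.1633  0.1965] yaw 87.86 Fw [-6.4 -1.9  7.5] Ftool [-2.1 -6.4 -7.5] Tz -0.14 tilt [-0.0043 -0.0014]
```

```bash
for i in 1 2 3; do python3 -m pendant '[0,0,0,0,0,-1,-1,0,0,0,0,0,-1,-1,0,0,0,0,0,0,-1,0,0,0,0,0,0,-1,0,0,0,0,0,0,-1]' >/dev/null; python3 s.py; done
python3 - <<'E'
from h import *
for cam in ("scene",):
    im,d=robot.camera(cam); cv2.imwrite("pics/s5.png",cv2.resize(im[130:330,60:260],(800,600))[...,::-1])
m=robot.regions_of("scene","gate")[:1]
for x in m: P=cloud("scene",x["mask"],d); print(x["p"],x["at"],np.percentile(P[:,2],[50,90,98]))
E
```

```text
27.18 [ 0.5927 -0.1633  0.1965] yaw 89.86 Fw [-6.4 -1.3  7.6] Ftool [-1.3 -6.5 -7.6] Tz -0.19 tilt [-0.0043 -0.0015]
27.6 [ 0.5927 -0.1633  0.1965] yaw 91.86 Fw [-6.9 -1.7  7.7] Ftool [-1.5 -6.9 -7.7] Tz -0.17 tilt [-0.0044 -0.0016]
28.02 [ 0.5927 -0.1634  0.1965] yaw 93.86 Fw [-6.7 -3.   7.1] Ftool [-2.5 -7.  -7. ] Tz -0.17 tilt [-0.0044 -0.0017]
0.78 [283.3, 147.8] [0.08839592 0.09876425 0.10044448]
```

View pics/s5.png

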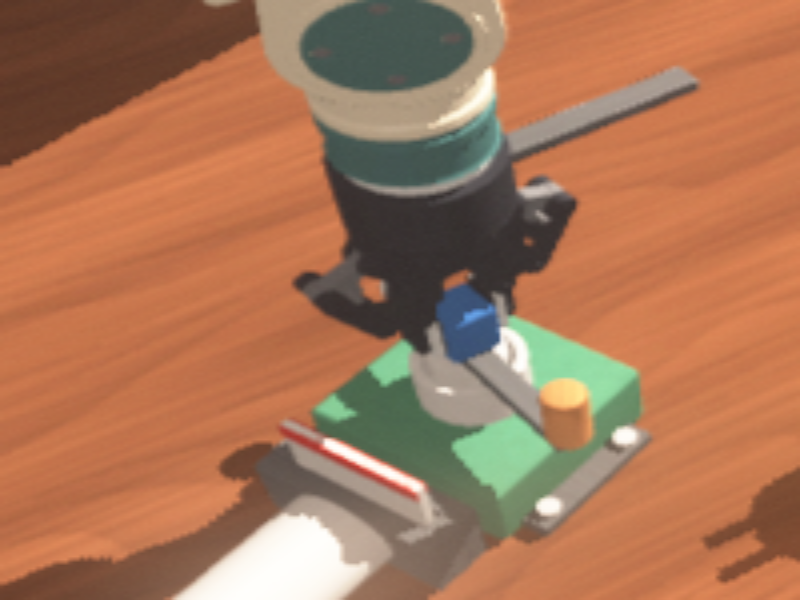

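```bash
python3 - <<'E'
from h import *
def red(im,d,n):
    h=cv2.cvtColor(im,cv2.COLOR_RGB2HSV); m=((h[...,0]<6)|(h[...,0]>174))&(h[...,1]>170)&(h[...,2]>90)
    P=cloud("scene",m,d); P=P[np.hypot(P[:,0]-.62,P[:,1]+.245)<.07]; print(n,len(P),np.percentile(P[:,2],[10,50,90]).round(4))
red(cv2.imread("pics/scene0.png")[...,::-1].copy(),np.load("scene0.npy"),"shut")
im,d=robot.camera("scene"); red(im,d,"now")
E
python3 -m pendant '[0,0,0,0,0,-1,-1,0,0,0,0,0,-1,-1,0,0,0,0,0,0,-1,0,0,0,0,0,0,-1,0,0,0,0,0,0,-1]' >/dev/null; python3 s.py
python3 -m pendant '[0,0,0,0,0,-1,-1,0,0,0,0,0,0,-1,0,0,0,0,0,0,-1,0,0,0,0,0,0,-1,0,0,0,0,0,0,-1]' >/dev/null; python3 s.py
```

```text
shut 5 [0.0592 0.0608 0.0627]
now 31 [0.0923 0.0949 0.0977]
28.58 [ 0.5927 -0.1634  0.1964] yaw 95.85 Fw [-6.4 -1.9  7.9] Ftool [-1.3 -6.6 -7.9] Tz -0.13 tilt [-0.0045 -0.0018]
29.0 [ 0.5927 -0.1635  0.1965] yaw 96.83 Fw [-7.2 -2.8  6.2] Ftool [-1.9 -7.5 -6.2] Tz -0.27 tilt [-0.0045 -0.0018]
```

```bash
for i in 1 2; do python3 -m pendant '[0,0,0,0,0,-1,-1,0,0,0,0,0,0,-1,0,0,0,0,0,0,-1,0,0,0,0,0,0,-1,0,0,0,0,0,0,-1]' >/dev/null; python3 s.py; done
```

```text
29.42 [ 0.5927 -0.1635  0.1965] yaw 97.78 Fw [-6.4 -2.2  7.7] Ftool [-1.3 -6.6 -7.7] Tz -0.5 tilt [-0.0045 -0.0018]
29.83 [ 0.5927 -0.1635  0.1965] yaw 98.73 Fw [-5.5 -2.   7.4] Ftool [-1.1 -5.7 -7.4] Tz -0.72 tilt [-0.0044 -0.0017]
```

The torque rises from 0.27 to 0.72 N m at yaw 97 to 99, and the gate measures about 34 to 36 mm, so it is at the stop. Easing off and releasing.

```bash
python3 -m pendant '[0,-0.5,-0.2,0,0,1.5,-1,0,-0.3,-0.2,0,0,0.5,-1,0,0,0,0,0,0,-1,0,0,0,0,0,0,-1,0,0,0,0,0,0,-1]' >/dev/null; python3 s.py
python3 -m pendant '[0,0,0,0,0,0,-0.2,0,0,0,0,0,0,0,0,0,0,0,0,0,0.3,0,0,0,0,0,0,0.3,0,0,0,0,0,0,0.3]'
python3 -m pendant '[0,0,-5,0,0,0,0.3,0,0,-15,0,0,0,0.3,0,0,-25,0,0,0,0.3,0,0,-30,0,0,0,0.3,0,0,-30,0,0,0,0.3]'
python3 -m pendant '[0,30,-5,0,0,0,0.3,0,20,0,0,0,0,0.3,0,20,0,0,0,0,0.3,0,8,0,0,0,0,0.3,0,0,0,0,0,0,0.3]'
python3 - <<'E'
from h import *
def red(im,d,n):
    h=cv2.cvtColor(im,cv2.COLOR_RGB2HSV); m=((h[...,0]<6)|(h[...,0]>174))&(h[...,1]>170)&(h[...,2]>90)
    P=cloud("scene",m,d); P=P[np.hypot(P[:,0]-.62,P[:,1]+.245)<.07]; print(n,len(P),np.percentile(P[:,2],[10,50,90]).round(4))
p,r,o=pose(); wi,wd=robot.camera("wrist"); P=wcloud(wd,p,r)
im,d=robot.camera("scene"); red(im,d,"now")
cv2.imwrite("pics/end.png",np.hstack([cv2.resize(im[130:330,60:260],(400,400)),cv2.resize(wi,(400,400))])[...,::-1])
g=P[(abs(P[:,2]-.157)<.005)&(np.hypot(P[:,0]-.594,P[:,1]+.164)<.03)]
print("grip top",len(g),g.mean(0),cv2.minAreaRect((g[:,:2]*1000).astype(np.float32))); print(p,o["contact_force"],o["clock"])
E
```

```text
30.25 [ 0.5925 -0.1635  0.1965] yaw 96.91 Fw [-5.4 -2.3  5.5] Ftool [-1.7 -5.6 -5.5] Tz 0.01 tilt [-0.0032 -0.0017]
clock: 30.67
ee_pos: [0.594, -0.1627, 0.1965]
orientation: [0.0, 0.663, 0.749, 0.0]
contact_force: [0.4, 0.4, -0.6]
finger_gap: 0.0556
clock: 31.08
ee_pos: [0.5933, -0.1627, 0.3024]
orientation: [-0.001, 0.663, 0.749, -0.0]
contact_force: [0.6, 0.3, -0.1]
finger_gap: 0.0553
clock: 31.5
ee_pos: [0.6725, -0.1532, 0.3064]
orientation: [0.0, 0.663, 0.749, 0.0]
contact_force: [0.3, 0.1, -0.4]
finger_gap: 0.0555
now 28 [0.0934 0.0958 0.0982]
grip top 1403 [ 0.59417593 -0.16394679  0.15765157] ((594.1473999023438, -164.1514892578125), (27.870817184448242, 27.441072463989258), 7.115627288818359)
[ 0.67250177 -0.15323815  0.30637131] [ 0.3144787   0.13146943 -0.40309494] 31.5
```

View pics/end.png

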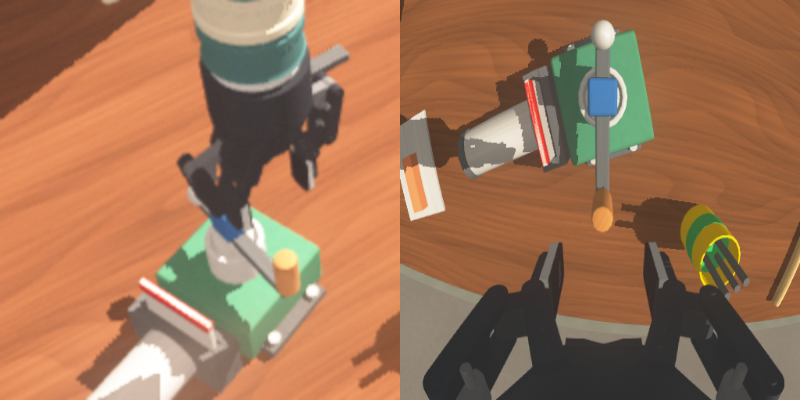

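The crank is seated: the grip's top face is at z 0.1577 against 0.157 expected, and it is upright and centred on the tube. The blade is up, and the gripper is clear of the crank and the can.

```bash
python3 -c "
from h import *
robot.close_job()"
```

```text
the job is handed in; nothing more can be done
```

I seated the crank on the hidden hex, turned it counter-clockwise to the gate's stop, let go and handed the job in. The robot's clock stood at about 31.5 s of the 67 s allowed. No verdict came back.

- **Seating:** the socket went on with light presses, about 13 N at most by the wrist readings. It came to rest at the shoulder height I had predicted. My camera estimate of the hex angle was about 7° off, so I found the fit by feel with a small sweep.
- **Opening:** turning took about 0.1–0.3 N m. The torque then rose to 0.72 N m at a yaw of about 98°, which I took as the stop. I eased back 2° before releasing.
- **Crank at the end:** the top of its grip block was at 157.7 mm (157 expected) and within about 1 mm of the tube's axis. It looked upright in the last picture.
- **Gate at the end:** its red edge had risen about 35 mm from shut by the scene camera. That reading is rough: only 5 pixels at the start and 28 at the end, and the cameras are good to about 2 mm. The rise in torque is the firmer sign that it is fully open.
- **Turn angle:** the total turn from engagement was about 128°, against 114.6° of gate travel. I put the extra down to play in the socket fit.
- **Hammer, can and bar:** the can stood upright in the last picture, and I never moved near any of the three. I did not measure their final positions.

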